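Count along the rail and push the coupling into the third gap

TASK

With a closed fingertip, lightly run along the steel rail on top of the divider rack, starting over the gap next to the red end post and counting one, two, three gaps; go no further along the rail than the third gap. Then push the aluminium coupling block across the counter into that third gap until it is fully home against the back wall. Only slide the coupling, do not pick it up, and leave everything else where it is.

Things in the scene. Friction and masses are not known exactly. Their poses are not given: they have to be found in the camera images.
- rack: Fixed wooden rack. Seven upright dividers (6 mm thick, 42 mm tall) make six gaps in a row along its y: 46 mm clear, centres at y = -130, -78, -26, 26, 78, 130 mm. Gaps have no floor, are open above and to -x: mouths at x = -24 mm, inner face of the 48 mm tall back wall at x = +24 mm. Origin: on the counter, mid-row, midway between mouths and wall. +x points into the gaps, z up.
- rail: Flat steel bar, 16 x 312 x 10 mm, over the rack's back wall along its y, across all gaps. On soft springs: yields down up to 6 mm, from about 1 N to 4.5 N at the stop (20 N is too hard). Origin: centre of its top face, 66 mm above the counter; axes as the rack's. Touch it with the gripper shut, pointing about down: the spot is judged midway between the fingers.
- red_post: Red plastic end post, 30 x 20 mm, 56 mm tall, fixed, in line with the rail just beyond one end of the rack (either end). Gaps are counted from it: centres of the first, second, third gap lie 41, 93, 145 mm from it along the row. Origin: centre of its underside.
- white_post: White plastic end post of the same shape, at the other end of the rack. Origin: centre of its underside.
- coupling: Loose aluminium block, 52 mm (its x) by 36 mm (y) by 30 mm tall, 0.1 to 0.2 kg, on the counter between robot and rack. It enters a gap lengthwise, its x along the rack's x; when home it sticks out of the mouth by 4 mm and its centre is at x = -2 mm in the rack's frame. Origin: centre of its underside.
- bowl: White ceramic bowl of steel screws, 104 mm across, 42 mm tall. Origin: centre of its underside. Leave it where it is.
- pitcher: Blue plastic blender pitcher, 132 mm across, 210 mm tall, with a handle. Origin: centre of its underside. Leave it where it is.
- brush: Yellow plastic brush, 200 mm long, lying on the counter. Origin: underside, near its middle. Leave it where it is.
- mug: Blue mug, 80 mm across, 90 mm tall. Origin: centre of its underside. Leave it where it is.
- jar: Amber glass jar, 84 mm across, 130 mm tall. Origin: centre of its underside. Leave it where it is.
- bushing: Brass bushing, 28 mm across, 24 mm tall, standing inside the rack's gap at y = 78 mm. Origin: centre of its underside. Leave it where it is.
- spacer: Dark steel spacer, 24 mm across, 20 mm tall, standing inside the rack's gap at y = -78 mm. Origin: centre of its underside. Leave it where it is.
Mind the look-alikes: they are no part of the job. Of the things that look like the coupling, the smallest one is meant.

How it is judged (in metres and radians):
On the way, in this order (a step that is already met when the one before it is completed fails the run):
1. a fingertip touches the rail over the first gap from the red post (contact force between the fingers and rail above 0.3 N and horizontal distance between the grasp point and red_post between 0.018 and 0.066 m), for 0.1 s.
2. a fingertip touches the rail over the second gap from the red post (contact force between the fingers and rail above 0.3 N and horizontal distance between the grasp point and red_post between 0.07 and 0.117 m), for 0.1 s.
3. a fingertip touches the rail over the third gap from the red post (contact force between the fingers and rail above 0.3 N and horizontal distance between the grasp point and red_post between 0.122 and 0.168 m), for 0.1 s.
4. the coupling is in the third gap, home against the back wall (x of coupling in the frame of rack between -0.007 and 0.004 m and horizontal distance between coupling and red_post between 0.132 and 0.164 m and height (world z) of coupling below 0.006 m and angle between coupling's own z axis and vertical below 0.1 rad), for 0.2 s.
At the end, for the whole second after the job is handed in: The coupling stands flat on the counter in the third gap from the red post, at rest, within 5 mm of fully home against the back wall (all of step 4 and linear speed of coupling below 0.01 m/s); the robot touches nothing.
It fails at once if the rail is touched beyond the third gap (contact force between the fingers and rail above 0.3 N and horizontal distance between the grasp point and red_post above 0.185 m).
It fails at once if the rail is pressed harder than 20 N (contact force between the fingers and rail above 20 N).
It fails at once if the coupling is lifted or tipped (height (world z) of coupling above 0.012 m or angle between coupling's own z axis and vertical above 0.35 rad).
It fails at once if another thing is moved by more than 15 mm (distance of any of bowl, pitcher, brush, mug, jar, bushing, spacer from where it was at the start of the episode above 0.015 m).
It also fails if it takes over 67 s, if anything falls off the work surface, if the arm or the gripper's body presses on something with over 40 N, if the wrist force passes 120 N, or if a joint passes its speed limit or range.

ROBOT

A 6-joint arm with a two-finger parallel gripper is mounted at the origin on the work surface. World frame = base frame: x ahead of the robot, y to its left, z up, the work surface at z = 0. Lengths are in mm, angles in rad, forces in N, time in s.
With the tool pointing down it reaches from about 350 to 925 mm from the base axis. Payload 6.4 kg.
Tool frame: the origin (TCP) lies on the centre line of the jaws, within the pads' length; the fingertips stand 22 mm ahead of it and the grasp point (between the pads) lies 3 mm ahead of it (env.finger_overhang is the distance from the TCP to the fingertips, in mm); x points along the fingers, y is the direction in which the jaws open and shut, and the axes are right-handed (so a half turn about x gives the same grasp; the last joint's range is limited). The gripper opens to 85 mm and grips with 20 to 120 N. Pads are 22 mm wide; open, the fingers measure 114 mm over their backs; the gripper's body (76 mm by 85 mm) begins 54 mm behind the grasp point. The pads swing forward as they close: fully open they stand 13 mm farther back than shut.
Start: joints at [1.171, 0.245, 1.558, -0, 1.339, -0.174], TCP at [145.522, 633.512, 218.59] pointing down, gripper open.
Joint ranges: [-3.13, 3.13], [-1.02, 2.26], [0.13, 2.54], [-0.95, 4.09], [0.21, 2.88], [-2.74, 2.74]. Speed limits (rad/s): [2.57, 2.57, 3.14, 3.14, 3.14, 3.14].

INTERFACE

Orientations are given as a unit quaternion [x, y, z, w].
In Python, from station import env, eyes, workorder gives the robot as it stands.
- The arm moves only by the shell command python3 -m jog 'ROWS' [FORCE]. ROWS is JSON, a list of rows, each a list of 5 numbers: the shift along the tool's x, y, z normalised to -1 to 1, where 1 is 0.1 m, then the turn about the tool's x normalised to -1 to 1, where 1 is 180 degrees, then the gripper command: -1 is fully open, 1 is shut, values between are in proportion. In form: [[dx, dy, dz, roll, hand], ...]. A call has exactly 10 rows; each row is the pose to reach, as a shift and turn from the pose commanded when the call began, along the tool's axes at that moment, turning the shorter way round; what a row does not reach only later rows make up. A row lasts 1/8 s, in which the tool goes at most 62.5 mm and 10.7 degrees, less where a joint would pass 70% of its speed; a pose out of reach is approached as far as the arm can. A call with a number of a shift or a turn outside -1 to 1 is refused whole. A call with a gripper value outside its range is refused whole. The fingers move at their own pace and stop on an object; FORCE is the grip in N (left out, the last holds). Time passes only in rows, so rows that repeat a pose let the fingers close, or fill a call up. It gives the time, the measured TCP pose, the force and the opening at its end, in the units of the state.
- env.sense(): the state, without advancing time (a new reading comes with each control period).
- eyes.camera(name): name is "side" or "top"; returns (picture, depth): 420x560x3 uint8, red, green, blue; 420x560 float32, mm along the optical axis (not along the pixel's ray), 0 where there is no reading.
- eyes.get_calibration(name): a dict with "camera_matrix" (3x3 intrinsics, pixels), "extrinsics" (4x4, takes a point from camera to world coordinates). Camera axes: x right, y down, z forward; pixel columns grow to the right and rows downward; lengths in mm; the calibration is good to about 2 mm. A picture is of the moment at which its call begins. get_calibration takes no time and is no camera call.
- workorder.sign_off(): hands the job in, once; it reports no verdict.
The state is a dict: "clock": time; "joint_positions": joint angles; "qd": joint speeds; "effort": joint torques, N m; "eef_pos": TCP position; "tcp_rot": TCP orientation; "force": force on the tool from outside, world axes, zero at the start; "ft_torque": the same for the moment, N m; "width": finger opening in mm.
Only numpy, scipy, OpenCV 4.12 (cv2) and the standard library are available. Lean on these libraries where they do the work, as an engineer would, in place of code of your own. Each camera call takes 0.05 s, during which the arm holds its last target. There are 200 camera calls.

## Working session

There is one attempt and no reset: what is moved stays moved. The work goes in short steps, Python scripts to look and compute and a shell command to move; the robot and the scene stay as the last step left them, time stands still between calls to the robot, and variables do not carry over. Pictures are saved under pics/ and viewed, about 8 in all and at most 12, crops included, and the job is handed in when it is done.

```bash
mkdir -p pics
python3 - <<'E'
from station import env, eyes
import cv2,numpy as np
print(env.sense())
for n in("top","side"):
    p,d=eyes.camera(n); cv2.imwrite(f"pics/{n}0.png",p[:,:,::-1]); np.savez(f"{n}0.npz",p=p,d=d)
    c=eyes.get_calibration(n); print(n,c)
E
```

```text
{'clock': 0.0, 'joint_positions': array([ 1.17090348e+00,  2.45832910e-01,  1.55902960e+00,  4.06711298e-05,
        1.33868620e+00, -1.74081531e-01]), 'qd': array([ 0.00070159,  0.00245002,  0.00192194,  0.00115346,  0.00048383,
       -0.00056563]), 'effort': array([-4.10451785e-04, -4.29514325e+01, -3.26121926e+01, -1.73495177e-04,
        5.29733312e-03, -1.22181416e-05]), 'eef_pos': array([145.2742938 , 632.95831859, 217.45991365]), 'tcp_rot': array([ 0.07901078,  0.70281305, -0.08032943,  0.70239469]), 'force': array([-0.03189038, -0.89870601, -0.12124266]), 'ft_torque': array([-0.00868735, -0.08324126, -0.05201853]), 'width': 85.26692792278544}
top {'camera_matrix': array([[397.91616364,   0.        , 280.20822358],
       [  0.        , 397.91616364, 211.7846342 ],
       [  0.        ,   0.        ,   1.        ]]), 'extrinsics': array([[-1.03637225e-02, -9.96751578e-01,  7.98679213e-02,
         4.56554760e+02],
       [-9.99612435e-01,  1.23909660e-02,  2.49287692e-02,
        -1.69389850e+01],
       [-2.58374307e-02, -7.95786124e-02, -9.96493689e-01,
         1.05894793e+03],
       [ 0.00000000e+00,  0.00000000e+00,  0.00000000e+00,
         1.00000000e+00]])}
side {'camera_matrix': array([[440.08970842,   0.        , 284.69457391],
       [  0.        , 440.08970842, 213.6674959 ],
       [  0.        ,   0.        ,   1.        ]]), 'extrinsics': array([[ 8.88397704e-01, -3.22045274e-01,  3.27164119e-01,
         8.91588278e+01],
       [-4.59062639e-01, -6.18051676e-01,  6.38179927e-01,
        -8.53869153e+02],
       [-3.31849729e-03, -7.17146406e-01, -6.96914643e-01,
         1.00957062e+03],
       [ 0.00000000e+00,  0.00000000e+00,  0.00000000e+00,
         1.00000000e+00]])}
```

View pics/top0.png

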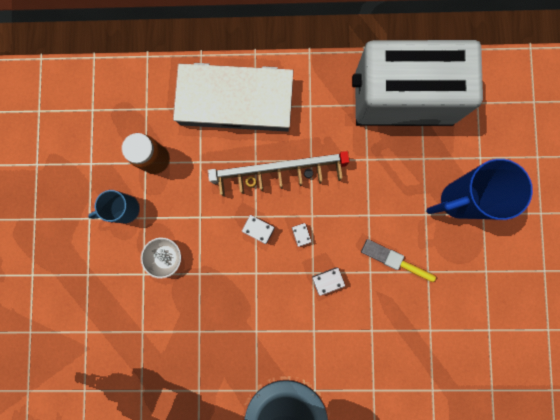

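View pics/side0.png

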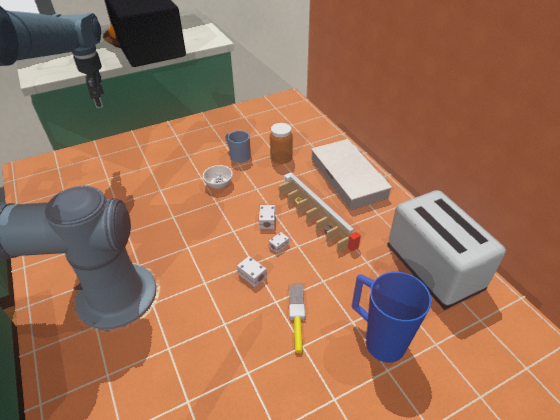

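Top view: the red post is at (345,157), the white post at (213,175), and the mouths face the robot. Three blocks look like the coupling: (258,230), (302,235) and (329,282). The one at (302,235) is the smallest, so I'll measure them all and check it in a close crop.

```bash
cat > h.py <<'E'
import numpy as np,cv2
from station import env,eyes
def ray(n,uv,z):
    c=eyes.get_calibration(n);K=c["camera_matrix"];T=c["extrinsics"]
    uv=np.atleast_2d(np.float64(uv));r=(np.linalg.inv(K)@np.c_[uv,np.ones(len(uv))].T).T@T[:3,:3].T
    o=T[:3,3];return (o+r*((z-o[2])/r[:,2])[:,None])[:,:2]
def proj(n,P):
    c=eyes.get_calibration(n);K=c["camera_matrix"];T=np.linalg.inv(c["extrinsics"])
    q=(K@(T[:3,:3]@np.atleast_2d(P).T+T[:3,3:])).T;return q[:,:2]/q[:,2:]
def blobs(m,amin=20):
    cs,_=cv2.findContours(m.astype(np.uint8),cv2.RETR_EXTERNAL,cv2.CHAIN_APPROX_NONE)
    return [c for c in cs if cv2.contourArea(c)>amin]
def rect(n,c,z):
    w=ray(n,c[:,0,:],z).astype(np.float32);return cv2.minAreaRect(w)
E
python3 - <<'E'
from h import *
for n in("top","side"):
    p=np.load(n+"0.npz")["p"];hsv=cv2.cvtColor(p,cv2.COLOR_RGB2HSV)
    g=(hsv[...,1]<70)&(hsv[...,2]>120)
    red=((hsv[...,0]<4)|(hsv[...,0]>175))&(hsv[...,1]>215)&(hsv[...,2]>100)
    for c in blobs(g):
        x,y,w,h=cv2.boundingRect(c)
        if w<150 and 130<y<300: print(n,"grey",(x,y,w,h),"z30",np.round(np.concatenate([np.ravel(v) for v in rect(n,c,30)]),1))
    for c in blobs(red,15):
        print(n,"red",cv2.boundingRect(c),"z56",np.round(np.concatenate([np.ravel(v) for v in rect(n,c,56)]),1))
t=np.load("top0.npz")["p"][130:310,190:370,::-1]
s=np.load("side0.npz")["p"][160:300,220:370,::-1]
t=cv2.resize(t,(560,560),interpolation=cv2.INTER_CUBIC)
cv2.imwrite("pics/crop1.png",t)
E
```

```text
top grey (312, 268, 33, 27) z30 [ 360.2 -110.6   54.1   74.3   17.8]
top grey (384, 249, 20, 21) z30 [ 414.1 -277.7   43.7   40.7   64.3]
top grey (96, 238, 85, 72) z30 [406.7 367.4 153.2 193.1  49.5]
top grey (292, 223, 20, 23) z30 [479.5 -45.1  52.1  36.6  17.8]
top grey (242, 215, 32, 29) z30 [496.8  67.9  72.   52.4  61.3]
top grey (208, 154, 132, 27) z30 [656.1  25.2  30.9 346.5   6. ]
top grey (122, 133, 30, 30) z30 [714.9 388.6  78.7  77.7   0.9]
top red (340, 152, 9, 12) z56 [ 673.7 -155.    28.4   17.9    9.8]
side grey (129, 238, 27, 77) z30 [ 88.7  23.1 283.5  52.9  82.2]
side grey (269, 232, 20, 21) z30 [477.5 -56.1  67.7  53.4  17.3]
side grey (257, 204, 21, 25) z30 [495.9  59.5 110.   59.6  58.1]
side grey (96, 199, 18, 31) z30 [ 38.  308.2 136.8  39.6  73.1]
side grey (0, 199, 45, 35) z30 [-218.7  402.2  103.3  206.    22. ]
side grey (387, 190, 121, 114) z30 [ 926.  -272.3  421.1  283.4   85.8]
side grey (57, 190, 35, 23) z30 [-39.3 420.  111.4 106.9  76.2]
side grey (284, 172, 70, 61) z30 [662.4  49.5  51.5 344.7   7.5]
side grey (200, 165, 33, 24) z30 [427.1 325.2 117.1 109.6  33.7]
side grey (312, 138, 80, 63) z30 [868.  154.7 326.1 167.9  85.8]
```

View pics/crop1.png

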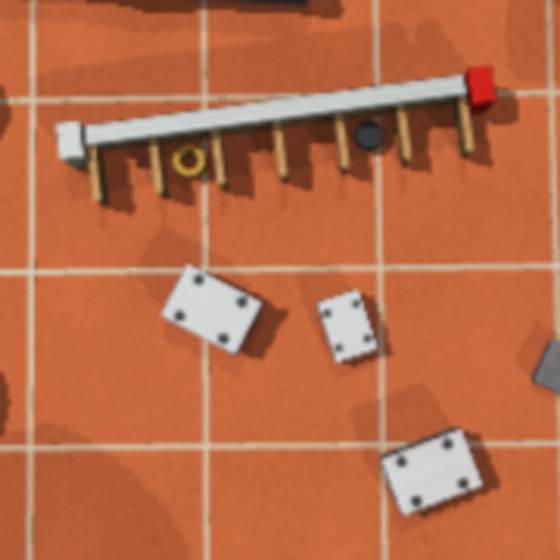

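Crop: the small block is at (347,326), between the larger look-alikes at (211,309) and (432,472). It measures 52 x 36 mm, so it's the coupling. Next I'll get the rack geometry.

```bash
cat >> h.py <<'E'
from scipy.spatial.transform import Rotation as R
def cmd(xyz,yaw=None,s=None):
    """shift/turn in row units from measured pose to TCP xyz, tool y axis (mod pi) at world yaw (deg)"""
    s=s or env.sense();A=R.from_quat(s["tcp_rot"]).as_matrix()
    d=A.T@(np.array(xyz)-s["eef_pos"])/100
    y=np.degrees(np.arctan2(A[1,1],A[0,1]));t=0
    if yaw is not None:
        t=(yaw-y+90)%180-90   # world yaw change; tool x is down => roll=-yaw
        t=-t
    print("cmd d",np.round(d,4),"roll deg",round(t,2),"norm",round(t/180,4),"| tool y yaw",round(y,2),"xaxis",np.round(A[:,0],3),"q6",round(s["joint_positions"][5],3))
E
python3 - <<'E'
from h import *
out=[]
for n in("top","side"):
    p=np.load(n+"0.npz")["p"];d=np.load(n+"0.npz")["d"];hsv=cv2.cvtColor(p,cv2.COLOR_RGB2HSV)
    g=(hsv[...,1]<70)&(hsv[...,2]>120)
    red=((hsv[...,0]<5)|(hsv[...,0]>174))&(hsv[...,1]>190)&(hsv[...,2]>70)
    for c in blobs(red,15):
        x,y,w,h=cv2.boundingRect(c)
        print(n,"red",(x,y,w,h),"z56",np.round(np.concatenate([np.ravel(v) for v in rect(n,c,56)]),1))
    if n=="top":
        U=np.arange(226,334);V=[];W=[]
        for u in U:
            v=np.where(g[145:185,u])[0]+145;V.append((v.min()+v.max())/2);W.append(len(v))
        P=ray(n,np.c_[U,V],66);l=cv2.fitLine(P.astype(np.float32),cv2.DIST_HUBER,0,.01,.01).ravel()
        print("rail line",l,"yaw",np.degrees(np.arctan2(l[1],l[0])),"width px",np.median(W))
        # wood mask tips
        wood=(hsv[...,0]>12)&(hsv[...,0]<28)&(hsv[...,1]>60)&(hsv[...,2]>110)
        for c in blobs(wood[140:200,200:360],8):
            c=c+[200,140];print("wood",cv2.boundingRect(c),"low point z42",np.round(ray(n,c[c[:,0,1].argmax()],42),1))
cmd([600,0,200],96)
E
```

```text
top red (340, 151, 10, 15) z56 [ 672.1 -156.9   35.9   21.1    5.7]
rail line [ 1.2123829e-01 -9.9262345e-01  6.5081573e+02  4.9314304e+01] yaw -83.03642 width px 6.0
wood (245, 178, 11, 9) low point z42 [[605.9  91. ]]
wood (238, 177, 5, 16) low point z42 [[590.6 109.2]]
wood (218, 177, 5, 18) low point z42 [[586.1 161. ]]
wood (258, 174, 5, 16) low point z42 [[597.6  57.5]]
wood (278, 171, 4, 16) low point z42 [[604.8   8.3]]
wood (298, 169, 4, 15) low point z42 [[611.9 -40.7]]
wood (318, 166, 4, 16) low point z42 [[616.2 -97.3]]
wood (338, 161, 4, 18) low point z42 [[ 623.3 -146.2]]
wood (310, 140, 2, 17) low point z42 [[681.9 -72.7]]
wood (200, 140, 86, 25) low point z42 [[663.2  72.6]]
cmd d [ 0.183  -5.1512  5.8487] roll deg -18.93 norm -0.1052 | tool y yaw 77.07 xaxis [-0.001 -0.002 -1.   ] q6 -0.174
```

```bash
M='python3 -m jog'
for i in 1 2 3 4 5 6; do python3 -m jog '[[0,-0.09,0.10,0,1],[0,-0.18,0.20,0,1],[0,-0.27,0.30,0,1],[0,-0.36,0.40,0,1],[0,-0.45,0.50,0,1],[0,-0.54,0.60,0,1],[0,-0.63,0.70,0,1],[0,-0.72,0.80,0,1],[0,-0.81,0.90,0,1],[0,-0.88,0.97,0,1]]'|tail -3; done
python3 - <<'E'
from h import *
s=env.sense();print(s["eef_pos"],s["clock"],s["width"],s["force"]);cmd([670.8,-115.4,120],97)
E
```

```text
tcp_rot: [0.08, 0.703, -0.08, 0.703]
force: [0.5, -0.5, 0.6]
width: 0.3
tcp_rot: [0.08, 0.703, -0.08, 0.703]
force: [0.5, -0.4, -0.3]
width: -0.1
tcp_rot: [0.08, 0.703, -0.08, 0.703]
force: [-0.2, -0.4, -0.7]
width: 0.1
tcp_rot: [0.08, 0.703, -0.08, 0.703]
force: [0.6, -0.2, -0.5]
width: 0.3
tcp_rot: [0.08, 0.703, -0.08, 0.703]
force: [0.3, 0.7, 0.4]
width: -0.0
tcp_rot: [0.08, 0.703, -0.08, 0.703]
force: [0.8, -0.9, 1.0]
width: -0.0
[595.04317981 -12.16645266 218.5866654 ] 7.6 -0.04870810304898777 [ 0.83173424 -0.92542592  0.98145206]
cmd d [ 0.9859 -0.8363  0.9696] roll deg -19.95 norm -0.1108 | tool y yaw 77.05 xaxis [ 0. -0. -1.] q6 -1.556
```

```bash
python3 -m jog '[[0,-0.1,0.12,0,1],[0,-0.2,0.24,-0.02,1],[0,-0.3,0.36,-0.04,1],[0,-0.42,0.5,-0.06,1],[0.1,-0.55,0.65,-0.08,1],[0.3,-0.7,0.8,-0.1,1],[0.5,-0.84,0.97,-0.11,1],[0.7,-0.84,0.97,-0.11,1],[0.9,-0.84,0.97,-0.11,1],[0.98,-0.84,0.97,-0.11,1]]'
python3 - <<'E'
from h import *
s=env.sense();print(s["eef_pos"],s["clock"],s["force"]);cmd([670.8,-115.4,88],97)
cmd([658.2,-12.2,88],97)
for n in("top","side"):
    p,d=eyes.camera(n);np.savez(n+"1.npz",p=p,d=d)
    c=(slice(110,250),slice(220,380)) if n=="top" else (slice(120,260),slice(260,420))
    cv2.imwrite(f"pics/{n}1.png",cv2.resize(p[c][:,:,::-1],None,fx=2.4,fy=2.4))
a=cv2.imread("pics/top1.png");b=cv2.imread("pics/side1.png");cv2.imwrite("pics/m1.png",np.hstack([a,b]))
E
```

```text
clock: 8.85
eef_pos: [669.0, -114.0, 118.5]
tcp_rot: [-0.042, 0.707, 0.043, 0.705]
force: [0.8, -0.1, -0.0]
width: 0.1
[ 669.04404661 -113.96628203  118.49315996] 8.85 [ 0.83535642 -0.14724725 -0.04614208]
cmd d [ 0.3049 -0.0168  0.0165] roll deg -0.11 norm -0.0006 | tool y yaw 96.89 xaxis [-0.003  0.001 -1.   ] q6 -2.026
cmd d [0.3063 1.0229 0.0152] roll deg -0.11 norm -0.0006 | tool y yaw 96.89 xaxis [-0.003  0.001 -1.   ] q6 -2.026
```

View pics/m1.png

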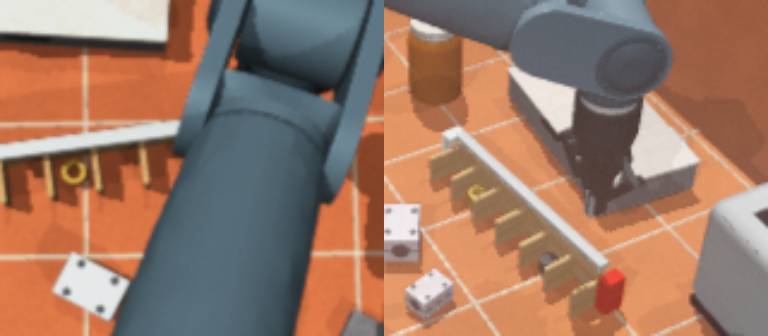

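The side view shows the shut fingertips above the rail, near the red-post end. Now I'll lower them.

```bash
python3 -m jog '[[0.08,-0.01,0.01,0,1],[0.16,-0.01,0.01,0,1],[0.22,-0.01,0.01,0,1],[0.26,-0.01,0.01,0,1],[0.29,-0.01,0.01,0,1],[0.31,-0.01,0.01,0,1],[0.33,-0.01,0.01,0,1],[0.34,-0.01,0.01,0,1],[0.34,-0.01,0.01,0,1],[0.34,-0.01,0.01,0,1]]'
python3 - <<'E'
from h import *
s=env.sense();print(s["eef_pos"],s["clock"],s["force"],proj("side",[[669,-114,96.5],s["eef_pos"]-[0,0,22]]),proj("side",[[670.8,-115.4,66]]))
E
```

```text
clock: 10.2
eef_pos: [671.4, -115.9, 86.7]
tcp_rot: [-0.042, 0.706, 0.042, 0.706]
force: [0.0, -0.6, -0.1]
width: 0.1
[ 671.43899907 -115.86559717   86.70254684] 10.2 [ 0.04681444 -0.57052647 -0.08935307] [[345.21033068 217.32625068]
 [345.25552402 224.99131513]] [[345.03086129 224.6605562 ]]
```

```bash
python3 -m jog '[[0.01,0,0,0,1],[0.02,0,0,0,1],[0.02,0,0,0,1],[0.02,0,0,0,1],[0.02,0,0,0,1],[0.02,0,0,0,1],[0.02,0,0,0,1],[0.02,0,0,0,1],[0.02,0,0,0,1],[0.02,0,0,0,1]]'
python3 - <<'E'
from h import *
s=env.sense();print(s["eef_pos"],s["force"])
F=[]
for i in range(3):
    p,d=eyes.camera("side");F.append(env.sense()["force"][2])
print(F)
cv2.imwrite("pics/s2.png",cv2.resize(p[170:260,290:400,::-1],None,fx=6,fy=6,interpolation=cv2.INTER_CUBIC))
E
```

```text
clock: 11.45
eef_pos: [671.4, -115.8, 84.6]
tcp_rot: [-0.042, 0.706, 0.042, 0.706]
force: [-0.3, -0.7, -0.3]
width: 0.1
[ 671.3914855  -115.82626234   84.60204186] [-0.32476422 -0.69982066 -0.34870513]
[np.float64(-0.76483167180344), np.float64(-0.10492596453082405), np.float64(-0.18024977417876248)]
```

View pics/s2.png

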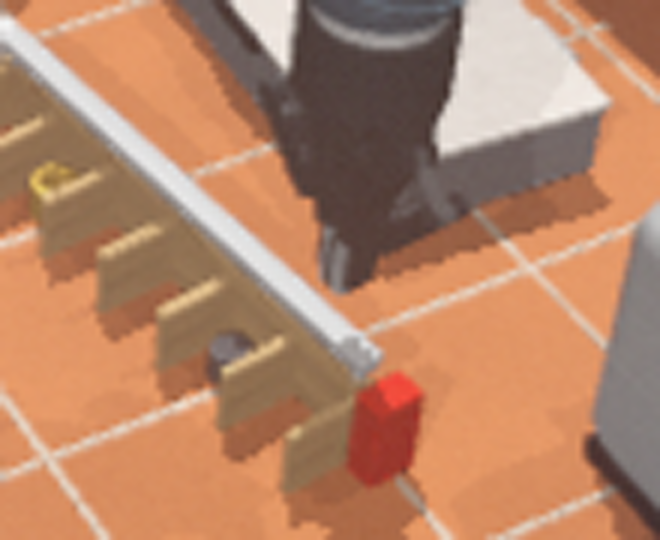

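The tip is at about (347,218) in the full image, with a strip of counter visible between it and the rail. It's still roughly 8 mm above the rail and nothing has touched. I'll lower in small steps and watch the force.

```bash
python3 -c "
from station import env;print(env.finger_overhang)"
for i in 1 2 ; do python3 -m jog '[[0.01,0,0,0,1],[0.02,0,0,0,1],[0.03,0,0,0,1],[0.03,0,0,0,1],[0.03,0,0,0,1],[0.03,0,0,0,1],[0.03,0,0,0,1],[0.03,0,0,0,1],[0.03,0,0,0,1],[0.03,0,0,0,1]]'|grep -E "eef|force"
python3 - <<'E'
from h import *
F=[]
for i in range(4):
    p,d=eyes.camera("side");F.append(env.sense()["force"])
print(np.round(np.mean(F,0),2),np.round(np.std(F,0),2))
cv2.imwrite("pics/s3.png",cv2.resize(p[170:260,290:400,::-1],None,fx=6,fy=6,interpolation=cv2.INTER_CUBIC))
E
done
```

```text
22.0
eef_pos: [671.4, -115.8, 81.6]
force: [0.2, 0.3, 0.0]
[-0.09 -0.19 -0.02] [0.54 0.65 0.48]
eef_pos: [671.4, -115.8, 78.6]
force: [0.6, 0.4, -0.3]
[-0.04 -0.19  0.35] [0.32 0.4  0.56]
```

View pics/s3.png

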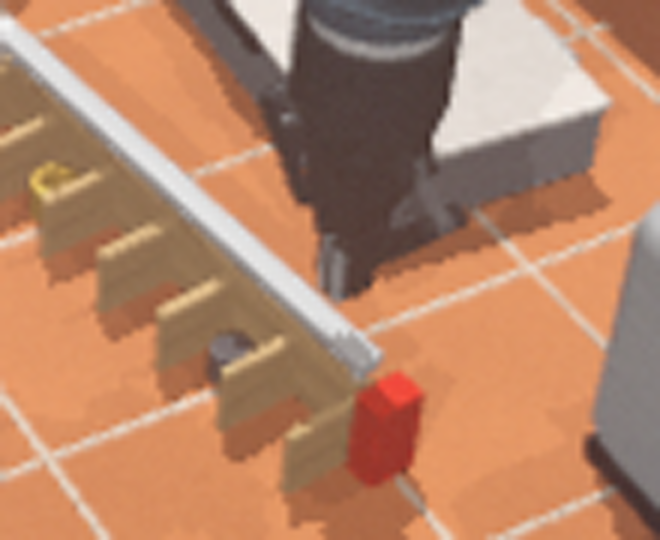

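Run:
```python
from h import *
p,d=eyes.camera("side")
c=eyes.get_calibration("side");K=c["camera_matrix"];T=c["extrinsics"]
def pt(u,v):
    q=np.linalg.inv(K)@[u,v,1]*d[v,u];return np.round(T[:3,:3]@q+T[:3,3],0)
for u in(345,346,347,348):
    print(u,[(v,*pt(u,v)) for v in range(204,230,2)])
```

```text
345 [(204, np.float64(657.0), np.float64(-120.0), np.float64(161.0)), (206, np.float64(664.0), np.float64(-113.0), np.float64(143.0)), (208, np.float64(666.0), np.float64(-111.0), np.float64(133.0)), (210, np.float64(664.0), np.float64(-115.0), np.float64(130.0)), (212, np.float64(661.0), np.float64(-120.0), np.float64(127.0)), (214, np.float64(663.0), np.float64(-119.0), np.float64(117.0)), (216, np.float64(661.0), np.float64(-123.0), np.float64(113.0)), (218, np.float64(663.0), np.float64(-121.0), np.float64(103.0)), (220, np.float64(721.0), np.float64(-48.0), np.float64(3.0)), (222, np.float64(676.0), np.float64(-107.0), np.float64(68.0)), (224, np.float64(671.0), np.float64(-115.0), np.float64(68.0)), (226, np.float64(669.0), np.float64(-118.0), np.float64(63.0)), (228, np.float64(666.0), np.float64(-123.0), np.float64(61.0))]
346 [(204, np.float64(656.0), np.float64(-126.0), np.float64(166.0)), (206, np.float64(661.0), np.float64(-121.0), np.float64(152.0)), (208, np.float64(661.0), np.float64(-122.0), np.float64(145.0)), (210, np.float64(660.0), np.float64(-125.0), np.float64(1
[... 1571 characters left out ...]
np.float64(663.0), np.float64(-129.0), np.float64(150.0)), (210, np.float64(662.0), np.float64(-131.0), np.float64(143.0)), (212, np.float64(667.0), np.float64(-126.0), np.float64(129.0)), (214, np.float64(666.0), np.float64(-129.0), np.float64(125.0)), (216, np.float64(668.0), np.float64(-128.0), np.float64(115.0)), (218, np.float64(668.0), np.float64(-129.0), np.float64(108.0)), (220, np.float64(732.0), np.float64(-50.0), np.float64(-0.0)), (222, np.float64(723.0), np.float64(-62.0), np.float64(5.0)), (224, np.float64(679.0), np.float64(-119.0), np.float64(68.0)), (226, np.float64(673.0), np.float64(-128.0), np.float64(71.0)), (228, np.float64(671.0), np.float64(-131.0), np.float64(66.0))]
```

Depth puts the fingertip near z = 90, although the reported pose implies 57. The zero force agrees that there's still about 20 mm of clearance, so the calculated tip height can't be trusted. I'll descend by force and depth.

```bash
cat >> h.py <<'E'
def tip(box=(335,205,356,235)):
    p,d=eyes.camera("side");c=eyes.get_calibration("side");K=c["camera_matrix"];T=c["extrinsics"]
    u0,v0,u1,v1=box;v,u=np.mgrid[v0:v1,u0:u1];dd=d[v0:v1,u0:u1]
    q=np.linalg.inv(K)@np.stack([u.ravel(),v.ravel(),np.ones(u.size)])*dd.ravel()
    return p,d,u.ravel(),v.ravel(),(T[:3,:3]@q+T[:3,3:]).T
def ff(n=4):
    F=[]
    for i in range(n): eyes.camera("side");F.append(env.sense()["force"])
    s=env.sense();print("F",np.round(np.mean(F,0),2),"pos",np.round(s["eef_pos"],1),"t",s["clock"])
E
python3 -m jog '[[0.02,0,0,0,1],[0.04,0,0,0,1],[0.06,0,0,0,1],[0.08,0,0,0,1],[0.1,0,0,0,1],[0.12,0,0,0,1],[0.12,0,0,0,1],[0.12,0,0,0,1],[0.12,0,0,0,1],[0.12,0,0,0,1]]' | grep -E "eef|force"
python3 - <<'E'
from h import *
p,d,u,v,P=tip()
hsv=cv2.cvtColor(p,cv2.COLOR_RGB2HSV)
for vv in range(214,228):
    k=(v==vv)&(P[:,2]>72);print(vv,sorted(u[k])[:1],sorted(u[k])[-1:],np.round(np.median(P[k],0),0) if k.any() else "")
ff()
E
```

```text
eef_pos: [671.4, -115.9, 66.7]
force: [0.7, 0.5, 0.4]
214 [np.int64(342)] [np.int64(355)] [ 664. -135.  131.]
215 [np.int64(342)] [np.int64(355)] [ 664. -127.  118.]
216 [np.int64(342)] [np.int64(354)] [ 665. -128.  114.]
217 [np.int64(342)] [np.int64(351)] [ 666. -122.  106.]
218 [np.int64(343)] [np.int64(351)] [ 667. -125.  104.]
219 [np.int64(342)] [np.int64(351)] [ 667. -124.   97.]
220 [np.int64(341)] [np.int64(351)] [ 667. -122.   92.]
221 [np.int64(336)] [np.int64(349)] [ 665. -126.   93.]
222 [np.int64(344)] [np.int64(347)] [ 665. -123.   87.]
223 [] [] 
224 [] [] 
225 [] [] 
226 [] [] 
227 [] [] 
F [-0.04  0.07 -0.04] pos [ 671.4 -115.9   66.6] t 16.05
```

```bash
python3 -m jog '[[0.02,0,0,0,1],[0.04,0,0,0,1],[0.06,0,0,0,1],[0.07,0,0,0,1],[0.08,0,0,0,1],[0.09,0,0,0,1],[0.09,0,0,0,1],[0.09,0,0,0,1],[0.09,0,0,0,1],[0.09,0,0,0,1]]' | grep -E "eef|force"
python3 - <<'E'
from h import *
p,d,u,v,P=tip()
for vv in range(219,228):
    k=(v==vv)&(P[:,2]>72);print(vv,sorted(u[k])[:1],sorted(u[k])[-1:],np.round(np.median(P[k],0),0) if k.any() else "")
ff(6)
cv2.imwrite("pics/s4.png",cv2.resize(p[180:250,300:390,::-1],None,fx=8,fy=8,interpolation=cv2.INTER_CUBIC))
E
```

```text
eef_pos: [671.4, -115.9, 57.7]
force: [-0.4, 0.4, 0.4]
219 [np.int64(342)] [np.int64(351)] [ 665. -125.  101.]
220 [np.int64(342)] [np.int64(351)] [ 667. -124.   95.]
221 [np.int64(342)] [np.int64(351)] [ 668. -124.   90.]
222 [np.int64(342)] [np.int64(350)] [ 666. -124.   87.]
223 [np.int64(343)] [np.int64(349)] [ 668. -124.   83.]
224 [np.int64(344)] [np.int64(347)] [ 665. -124.   80.]
225 [np.int64(345)] [np.int64(345)] [ 665. -123.   75.]
226 [] [] 
227 [] [] 
F [ 0.22  0.04 -0.42] pos [ 671.4 -115.9   57.6] t 17.65
```

View pics/s4.png

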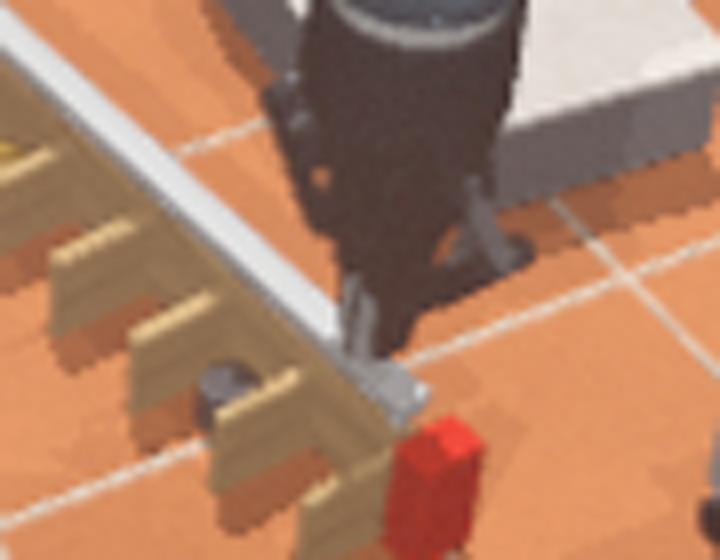

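The fingertips are now right over the rail, at about (345,225). I'll take finer steps.

```bash
for i in 1 2; do python3 -m jog '[[0.01,0,0,0,1],[0.02,0,0,0,1],[0.03,0,0,0,1],[0.03,0,0,0,1],[0.03,0,0,0,1],[0.03,0,0,0,1],[0.03,0,0,0,1],[0.03,0,0,0,1],[0.03,0,0,0,1],[0.03,0,0,0,1]]' >/dev/null
python3 -c "
from h import *
ff(5)"; done
```

```text
F [0.41 0.28 0.39] pos [ 671.4 -115.8   54.6] t 19.15
F [-0.37 -0.32  2.15] pos [ 671.5 -115.9   51.7] t 20.65
```

Contact at Fz of about 2 N. I'll slide 100 mm along the row to the third gap.

```bash
python3 -m jog '[[0,0.1,0,0,1],[0,0.2,0,0,1],[0,0.31,0,0,1],[0,0.42,0,0,1],[0,0.53,0,0,1],[0,0.64,0,0,1],[0,0.76,0,0,1],[0,0.88,0,0,1],[0,1.0,0,0,1],[0,1.0,0,0,1]]'
python3 - <<'E'
from h import *
ff(5)
p,d,u,v,P=tip((300,190,350,220))
cv2.imwrite("pics/s5.png",cv2.resize(p[160:260,270:390,::-1],None,fx=6,fy=6,interpolation=cv2.INTER_CUBIC))
E
```

```text
clock: 21.9
eef_pos: [659.1, -14.9, 51.4]
tcp_rot: [-0.042, 0.706, 0.043, 0.706]
force: [0.3, 0.5, 2.2]
width: -0.2
F [-0.22  1.97  2.27] pos [659.3 -16.5  51.5] t 22.15
```

View pics/s5.png

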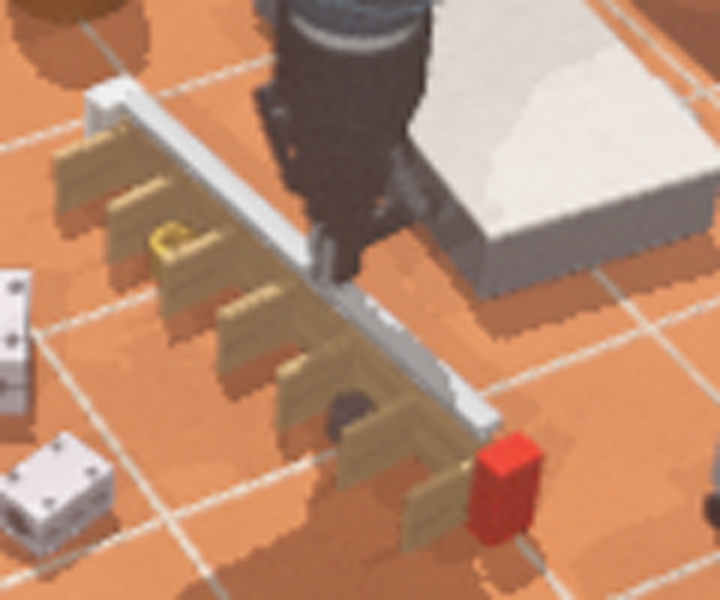

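The tip at crop (330,283) rests on the rail over the third gap. I'll lift off and go behind the coupling.

```bash
python3 -m jog '[[-0.15,0,0,0,1],[-0.3,0,0,0,1],[-0.4,0,0,0,1],[-0.5,0,0,0,1],[-0.6,0,0,0,1],[-0.6,0,-0.08,0,0.53],[-0.6,0,-0.16,0,0.53],[-0.6,0,-0.24,0,0.53],[-0.6,0,-0.32,0,0.53],[-0.6,0,-0.38,0,0.53]]' | grep eef
for i in 1 2; do python3 -m jog '[[0,0,-0.11,0,0.53],[0,-0.01,-0.22,0,0.53],[0,-0.02,-0.33,0,0.53],[0,-0.03,-0.44,0,0.53],[0,-0.04,-0.55,0,0.53],[0,-0.05,-0.66,0,0.53],[0,-0.06,-0.77,0,0.53],[0,-0.07,-0.88,0,0.53],[0,-0.09,-0.96,0,0.53],[0,-0.09,-1.0,0,0.53]]' |grep eef;done
python3 - <<'E'
from h import *
cmd([425.2,-62.5,-3],107.8);s=env.sense();print(s["eef_pos"],s["width"],s["clock"])
p,d,u,v,P=tip((215,190,300,290))
np.savez("side6.npz",p=p,d=d)
cv2.imwrite("pics/s6.png",cv2.resize(p[150:310,190:370,::-1],None,fx=3.5,fy=3.5,interpolation=cv2.INTER_CUBIC))
E
```

```text
eef_pos: [621.0, -21.1, 111.4]
eef_pos: [523.1, -42.2, 111.6]
eef_pos: [424.9, -63.1, 111.6]
cmd d [1.1462 0.0053 0.0038] roll deg -10.96 norm -0.0609 | tool y yaw 96.84 xaxis [ 0. -0. -1.] q6 -2.103
[424.86939439 -63.06574178 111.61690937] 19.94887040874576 25.95
```

View pics/s6.png

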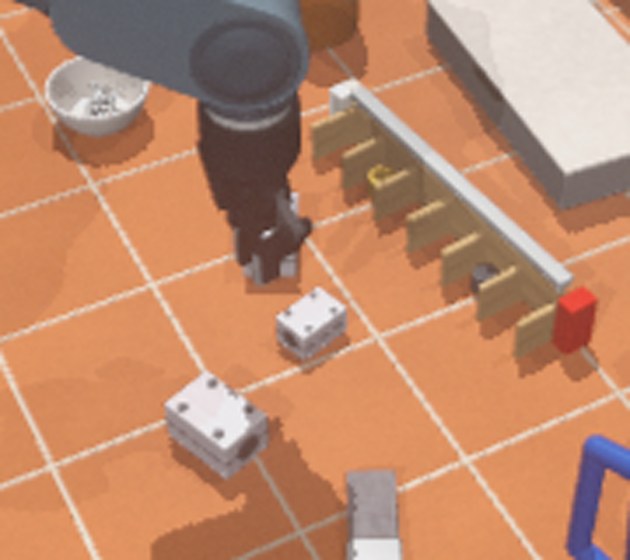

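The gripper is hovering behind the coupling, with its tips at about (265,230). I'll lower and turn by 11°, then check the tip height before getting near the counter.

```bash
python3 -m jog '[[0.1,0,0,-0.02,0.53],[0.2,0,0,-0.04,0.53],[0.3,0,0,-0.06,0.53],[0.4,0,0,-0.06,0.53],[0.5,0,0,-0.06,0.53],[0.6,0,0,-0.06,0.53],[0.7,0,0,-0.06,0.53],[0.8,0,0,-0.06,0.53],[0.9,0,0,-0.06,0.53],[0.95,0,0,-0.06,0.53]]' |grep -E "eef|force"
python3 - <<'E'
from h import *
ff(3);s=env.sense();e=s["eef_pos"]
print("pred tip px now for tip z=TCP+12.5", proj("side",[e+[0,0,12.5],e-[0,0,22]]))
p,d,u,v,P=tip((235,225,285,270))
for vv in range(228,262,2):
    k=(v==vv)&(P[:,2]>12)&(P[:,0]<447);print(vv,u[k].min() if k.any() else "",u[k].max() if k.any() else "",np.round(np.median(P[k],0),0) if k.any() else "",end=" | ")
cv2.imwrite("pics/s7.png",cv2.resize(p[200:290,220:330,::-1],None,fx=6,fy=6,interpolation=cv2.INTER_CUBIC))
E
```

```text
eef_pos: [424.9, -62.7, 15.8]
force: [0.3, -0.5, -0.2]
F [-0.55 -0.52  0.47] pos [425.2 -62.8  16.4] t 27.4
pred tip px now for tip z=TCP+12.5 [[263.90973499 249.65331586]
 [264.32579101 257.23383419]]
228 249 284 [416. -80. 140.] | 230 250 275 [415. -83. 136.] | 232 251 275 [416. -84. 128.] | 234 252 277 [423. -84. 119.] | 236 256 278 [426. -83. 110.] | 238 256 280 [426. -84. 102.] | 240 257 278 [430. -83.  87.] | 242 257 277 [429. -87.  86.] | 244 258 275 [426. -87.  78.] | 246 258 272 [424. -80.  63.] | 248 259 271 [425. -80.  54.] | 250 264 271 [426. -81.  45.] | 252 264 268 [425. -80.  37.] | 254    | 256 239 249 [370. -75.  42.] | 258 236 252 [367. -84.  43.] | 260 243 254 [364. -90.  42.] |
```

View pics/s7.png

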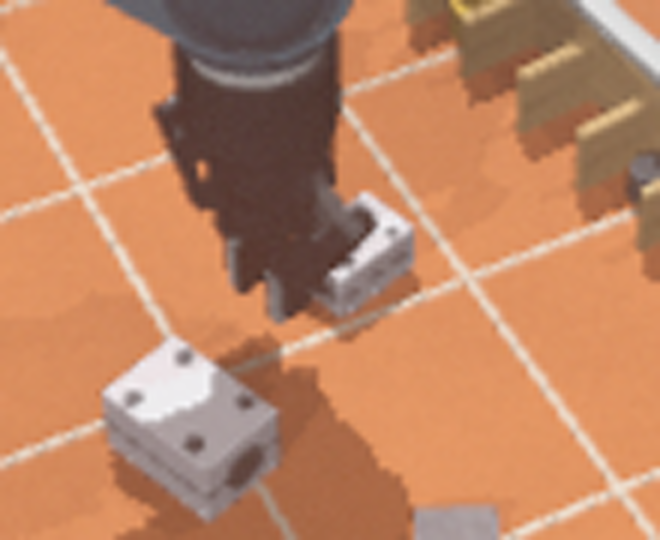

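Tips are at about z = 32, clear and behind the coupling. Lower by 22 mm more.

```bash
python3 -m jog '[[0.05,0,0,0,0.53],[0.1,0,0,0,0.53],[0.14,0,0,0,0.53],[0.18,0,0,0,0.53],[0.2,0,0,0,0.53],[0.22,0,0,0,0.53],[0.22,0,0,0,0.53],[0.22,0,0,0,0.53],[0.22,0,0,0,0.53],[0.22,0,0,0,0.53]]' |grep -E "eef|force"
python3 - <<'E'
from h import *
ff(3)
p,d,u,v,P=tip((235,225,285,270))
for vv in range(246,264,2):
    k=(v==vv)&(P[:,2]>6)&(P[:,0]<447)&(P[:,0]>400);print(vv,u[k].min() if k.any() else "",u[k].max() if k.any() else "",np.round(np.median(P[k],0),0) if k.any() else "",end=" | ")
E
```

```text
eef_pos: [425.3, -62.9, -5.3]
force: [-0.4, -0.4, 1.1]
F [-0.01 -0.15  0.31] pos [425.3 -62.9  -5.4] t 28.85
246 258 278 [430. -86.  64.] | 248 258 276 [427. -88.  61.] | 250 258 274 [424. -84.  50.] | 252 259 271 [424. -79.  35.] | 254 260 271 [426. -81.  27.] | 256 265 269 [425. -83.  21.] | 258 266 266 [423. -81.  11.] | 260 272 272 [436. -93.   8.] | 262    |
```

```bash
python3 -m jog '[[0,0,0.06,0,0.53],[0,0,0.12,0,0.53],[0,0,0.19,0,0.53],[0,0,0.26,0,0.53],[0,0,0.34,0,0.53],[0,0,0.42,0,0.53],[0,0,0.5,0,0.53],[0,0,0.58,0,0.53],[0,0,0.65,0,0.53],[0,0,0.7,0,0.53]]' |grep -E "eef|force"
python3 - <<'E'
from h import *
ff(2)
for n in("side","top"):
    p,d=eyes.camera(n);hsv=cv2.cvtColor(p,cv2.COLOR_RGB2HSV)
    g=(hsv[...,1]<70)&(hsv[...,2]>120)
    if n=="side":
        for c in blobs(g):
            x,y,w,h=cv2.boundingRect(c)
            if 200<y<260 and w<60: print(n,(x,y,w,h),"z30",np.round(np.concatenate([np.ravel(v) for v in rect(n,c,30)]),1))
    a=p[185:255,255:375] if n=="side" else p[130:270,240:360]
    cv2.imwrite(f"pics/{n}8.png",cv2.resize(a[:,:,::-1],None,fx=5,fy=5 if n=="side" else 4,interpolation=cv2.INTER_CUBIC))
E
```

```text
eef_pos: [492.4, -41.5, -5.4]
force: [-2.1, -1.2, 1.3]
F [-0.67 -0.3  -0.51] pos [492.7 -41.6  -5.2] t 30.25
side (52, 224, 43, 16) z30 [-58.4 278.2  55.3 122.4  72.2]
side (257, 204, 16, 25) z30 [482.8  64.1 110.5  43.4  70.7]
```

View pics/side8.png

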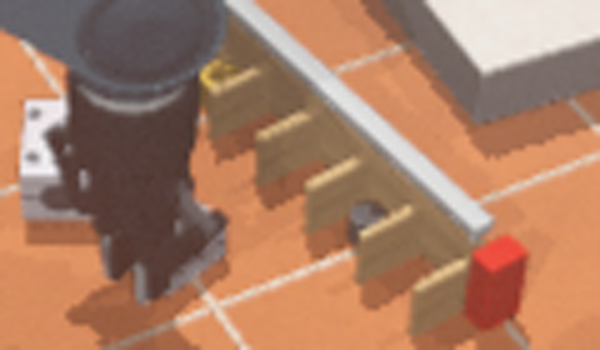

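The coupling is moving ahead of the fingers, but they hide most of it. I'll back off, rise and turn to the rack heading, then measure.

```bash
python3 -m jog '[[0,0,-0.1,0,0.53],[0,0,-0.2,0,0.53],[0,0,-0.3,0,0.53],[0,0,-0.4,0,0.53],[-0.15,0,-0.5,0.02,0.53],[-0.3,0,-0.5,0.04,0.53],[-0.4,0,-0.5,0.06,0.53],[-0.5,0,-0.5,0.06,0.53],[-0.6,0,-0.5,0.06,0.53],[-0.6,0,-0.5,0.06,0.53]]' |grep -E "eef|force"
python3 - <<'E'
from h import *
ff(1)
for n in("side","top"):
    p,d=eyes.camera(n);hsv=cv2.cvtColor(p,cv2.COLOR_RGB2HSV);np.savez(n+"9.npz",p=p,d=d)
    g=(hsv[...,1]<75)&(hsv[...,2]>100)
    for c in blobs(g):
            x,y,w,h=cv2.boundingRect(c)
            if 190<y<270 and w<70 and 240<x<320: print(n,(x,y,w,h),"z30",np.round(np.concatenate([np.ravel(v) for v in rect(n,c,30)]),1))
# side depth: top-face points of block
p,d,u,v,P=tip((265,205,320,255))
k=(np.abs(P[:,2]-30)<6)&(P[:,0]>480)&(P[:,0]<570)&(P[:,1]<20)
m=np.zeros((420,560),np.uint8);m[v[k],u[k]]=1
hsv=cv2.cvtColor(p,cv2.COLOR_RGB2HSV);m&=(hsv[...,1]<90)
m=cv2.morphologyEx(m,cv2.MORPH_CLOSE,np.ones((3,3)))
for c in blobs(m,15): print("depth top",cv2.boundingRect(c),np.round(np.concatenate([np.ravel(w) for w in rect("side",c,30)]),1))
print(proj("side",[[528,-30,30]]))
E
```

```text
eef_pos: [444.9, -57.1, 55.4]
force: [-0.3, 0.3, -0.1]
F [-0.93  0.49 -0.25] pos [444.5 -56.9  54.9] t 31.65
side (281, 224, 20, 20) z30 [523.9 -39.   75.7  56.8  30.3]
side (275, 216, 8, 13) z30 [510.9  20.   53.4  17.7  88.3]
side (256, 194, 23, 7) z30 [533.2 139.5  27.7  73.6  66.4]
top (319, 264, 26, 59) z30 [ 329.6 -124.5   38.2  154.1   70.9]
top (294, 230, 42, 40) z30 [440.5 -74.  110.4  70.6  68.2]
top (242, 215, 32, 29) z30 [496.6  68.1  76.1  55.1  58. ]
top (274, 205, 31, 21) z30 [521.8 -14.8  53.4  69.9  20.9]
depth top (281, 224, 19, 16) [528.7 -33.   56.5  41.3  15.3]
[[289.5473921  230.58558428]]
```

Run:
```python
from h import *
cmd([468.9,-38.8,-5.3],97)
```

```text
cmd d [0.5941 0.1469 0.2695] roll deg -0.12 norm -0.0007 | tool y yaw 96.88 xaxis [-0.001  0.    -1.   ] q6 -2.072
```

```bash
python3 -m jog '[[0,0.07,0.13,0,0.53],[0,0.147,0.27,0,0.53],[0.1,0.147,0.27,0,0.53],[0.2,0.147,0.27,0,0.53],[0.3,0.147,0.27,0,0.53],[0.4,0.147,0.27,0,0.53],[0.5,0.147,0.27,0,0.53],[0.55,0.147,0.27,0,0.53],[0.594,0.147,0.27,0,0.53],[0.594,0.147,0.27,0,0.53]]' |grep -E "eef|force"
python3 -m jog '[[0,0,0.07,0,0.53],[0,0,0.14,0,0.53],[0,0,0.21,0,0.53],[0,0.005,0.28,0,0.53],[0,0.01,0.35,0,0.53],[0,0.015,0.42,0,0.53],[0,0.02,0.49,0,0.53],[0,0.025,0.56,0,0.53],[0,0.03,0.63,0,0.53],[0,0.033,0.68,0,0.53]]' |grep -E "eef|force"
python3 - <<'E'
from h import *
ff(2)
p,d,u,v,P=tip((265,190,350,255))
hsv=cv2.cvtColor(p,cv2.COLOR_RGB2HSV)
k=(np.abs(P[:,2]-30)<7)&(P[:,0]>500)&(P[:,0]<640)&(P[:,1]<30)&(P[:,1]>-60)
m=np.zeros((420,560),np.uint8);m[v[k],u[k]]=1
m&=(hsv[...,1]<90)
for c in blobs(m,8): print("depth top",cv2.boundingRect(c),np.round(np.concatenate([np.ravel(w) for w in rect("side",c,30)]),1))
# lateral/along of block-coloured points in gap frame
q=P[:,:2]-[607.5,-18.4];al=q@[.9926,.1219];la=q@[-.1219,.9926]
k&=hsv[v,u,1]<90
print("al",np.percentile(al[k],[2,50,98]),"la",np.percentile(la[k],[2,50,98]),k.sum())
E
```

```text
eef_pos: [469.3, -39.0, -5.0]
force: [0.5, 0.1, -0.8]
eef_pos: [537.0, -27.5, -4.8]
force: [-1.2, 0.6, 0.2]
F [ 0.27  0.39 -0.05] pos [537.3 -27.6  -4.6] t 34.4
depth top (297, 218, 16, 16) [581.2 -38.3  71.3  33.3  41.6]
al [-80.90646147 -28.20410844  -4.8988383 ] la [-26.10305275 -17.39922794  13.53323824] 78
```

```bash
python3 -m jog '[[0,0,-0.1,0,0.53],[0,0,-0.2,0,0.53],[0,0,-0.3,0,0.53],[0,0,-0.4,0,0.53],[-0.15,0,-0.5,0,0.53],[-0.3,0,-0.6,0,0.53],[-0.4,0,-0.6,0,0.53],[-0.5,0,-0.6,0,0.53],[-0.6,0,-0.6,0,0.53],[-0.6,0,-0.6,0,0.53]]' |grep -E "eef|force"
python3 - <<'E'
from h import *
ff(1)
p,d,u,v,P=tip((265,190,350,255))
hsv=cv2.cvtColor(p,cv2.COLOR_RGB2HSV)
k=(np.abs(P[:,2]-30)<6)&(P[:,0]>500)&(P[:,0]<640)&(P[:,1]<30)&(P[:,1]>-60)
m=np.zeros((420,560),np.uint8);m[v[k],u[k]]=1
m&=(hsv[...,1]<90)
m=cv2.morphologyEx(m,cv2.MORPH_CLOSE,np.ones((3,3)))
for c in blobs(m,8): print("depth top",cv2.boundingRect(c),np.round(np.concatenate([np.ravel(w) for w in rect("side",c,30)]),1))
b=p[180:260,260:370,::-1]
cv2.imwrite("pics/s10.png",cv2.resize(b,None,fx=7,fy=7,interpolation=cv2.INTER_CUBIC))
t,_=eyes.camera("top");cv2.imwrite("pics/t10.png",cv2.resize(t[140:240,240:360,::-1],None,fx=6,fy=6))
hs=cv2.cvtColor(t,cv2.COLOR_RGB2HSV)
for c in blobs((hs[...,1]<75)&(hs[...,2]>100)):
    x,y,w,h=cv2.boundingRect(c)
    if 160<y<230 and w<60 and 250<x<330: print("top",(x,y,w,h),np.round(np.concatenate([np.ravel(w) for w in rect("top",c,30)]),1))
E
```

```text
eef_pos: [477.8, -34.9, 56.1]
force: [-0.3, -0.5, -0.3]
F [ 0.12 -0.29  0.27] pos [477.3 -34.8  55.5] t 35.75
depth top (293, 218, 20, 15) [575.  -27.1  54.1  40.6   6.6]
top (281, 213, 43, 37) [488.3 -42.5 109.2  71.3  71.7]
top (286, 188, 16, 21) [573.7 -25.2  53.2  36.7   6.4]
```

View pics/s10.png

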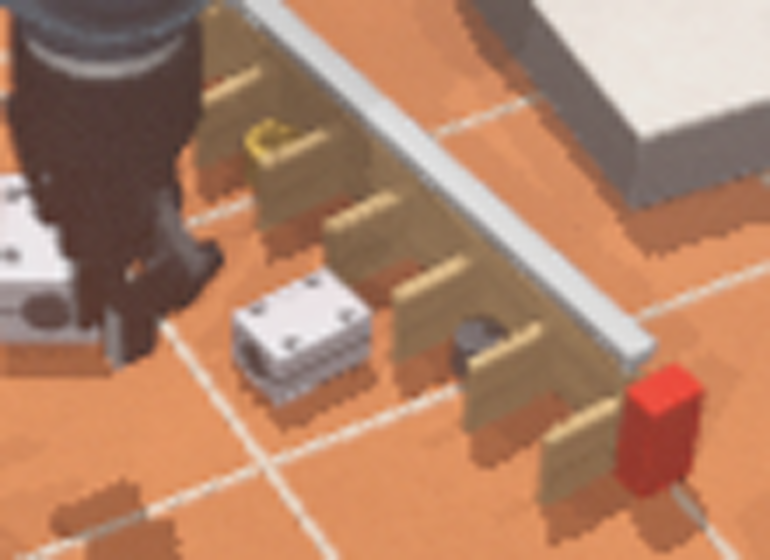

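The coupling is square to the rack in front of the third gap, at about (302,228) in the full image. Now I'll measure its sideways offset against the neighbouring dividers in the same top view.

Run:
```python
from h import *
o=np.array([607.5,-18.4]);ex=np.array([.9926,.1219]);ey=np.array([-.1219,.9926])
res=[]
for i in range(3):
    t,_=eyes.camera("top");hs=cv2.cvtColor(t,cv2.COLOR_RGB2HSV)
    wood=(hs[...,0]>12)&(hs[...,0]<28)&(hs[...,1]>60)&(hs[...,2]>110)
    # upsample-free: centroid of bright tops
    for c in blobs(wood[160:200,200:360],8):
        c=c+[200,160];x,y,w,h=cv2.boundingRect(c)
        if w<7 and h>9:
            m=np.zeros(wood.shape,np.uint8);cv2.drawContours(m,[c],-1,1,-1);v,u=np.where(m)
            q=ray("top",np.c_[u,v],42)-o; 
            if i==0: print("div",(x,y,w,h),"lat mean",round((q@ey).mean(),1),"along",np.round([(q@ex).min(),(q@ex).max()],1))
    for c in blobs((hs[...,1]<75)&(hs[...,2]>100)):
        x,y,w,h=cv2.boundingRect(c)
        if 180<y<200 and 10<w<30 and 270<x<310:
            m=np.zeros(wood.shape,np.uint8);cv2.drawContours(m,[c],-1,1,-1);v,u=np.where(m)
            q=ray("top",np.c_[u,v],30)-o;print("block lat",round((q@ey).mean(),1),np.round([(q@ey).min(),(q@ey).max()],1),"along",round((q@ex).mean(),1))
```

```text
div (238, 177, 4, 16) lat mean 129.4 along [-1.3 38.6]
div (218, 177, 5, 18) lat mean 180.8 along [ 0.6 45.4]
div (258, 174, 5, 16) lat mean 77.2 along [-0.5 39. ]
div (278, 171, 4, 16) lat mean 25.1 along [ 0.2 39.7]
div (297, 166, 5, 19) lat mean -26.4 along [-1.7 45.9]
div (318, 165, 4, 17) lat mean -78.2 along [-1.  41.4]
div (338, 161, 4, 18) lat mean -130.2 along [-0.2 44.7]
block lat -2.9 [-20.8  15.9] along -34.1
block lat -2.9 [-20.8  15.9] along -34.2
block lat -2.9 [-20.8  15.9] along -34.2
```

The coupling sits 2.3 mm right of the gap centre, and clearance is ±5 mm. It's clear to push in.

```bash
python3 -m jog '[[0.1,0,0.06,0,0.53],[0.2,0,0.12,0,0.53],[0.3,0,0.18,0,0.53],[0.4,0,0.24,0,0.53],[0.5,0,0.3,0,0.53],[0.55,0,0.36,0,0.53],[0.6,0,0.4,0,0.53],[0.6,0,0.4,0,0.53],[0.6,0,0.4,0,0.53],[0.6,0,0.4,0,0.53]]' |grep -E "eef|force"
python3 -m jog '[[0,0,0.08,0,0.53],[0,0,0.15,0,0.53],[0,0,0.22,0,0.53],[0,0.005,0.28,0,0.53],[0,0.01,0.34,0,0.53],[0,0.015,0.4,0,0.53],[0,0.02,0.45,0,0.53],[0,0.02,0.5,0,0.53],[0,0.02,0.55,0,0.53],[0,0.02,0.6,0,0.53]]' |grep -E "eef|force"
python3 - <<'E'
from h import *
ff(2);q=env.sense()["eef_pos"][:2]-[607.5,-18.4];print("al",q@[.9926,.1219],"lat",q@[-.1219,.9926])
E
```

```text
eef_pos: [516.7, -30.0, -4.5]
force: [-0.1, 0.5, -0.3]
eef_pos: [576.3, -20.8, -4.9]
force: [-0.2, -0.1, -0.5]
F [-0.09 -0.1  -0.25] pos [576.8 -20.8  -4.6] t 38.6
al -30.73188284306264 lat 1.3067113228870508
```

```bash
python3 -m jog '[[0,0,0.02,0,0.53],[0,0,0.04,0,0.53],[0,0,0.06,0,0.53],[0,0,0.08,0,0.53],[0,0,0.1,0,0.53],[0,0,0.11,0,0.53],[0,0,0.12,0,0.53],[0,0,0.13,0,0.53],[0,0,0.13,0,0.53],[0,0,0.13,0,0.53]]' |grep -E "eef|force"
python3 -c "
from h import *
ff(4)"
python3 -m jog '[[0,0,0.01,0,0.53],[0,0,0.015,0,0.53],[0,0,0.02,0,0.53],[0,0,0.02,0,0.53],[0,0,0.02,0,0.53],[0,0,0.02,0,0.53],[0,0,0.02,0,0.53],[0,0,0.02,0,0.53],[0,0,0.02,0,0.53],[0,0,0.02,0,0.53]]' |grep -E "eef|force"
python3 - <<'E'
from h import *
ff(4);q=env.sense()["eef_pos"][:2]-[607.5,-18.4];print("al",q@[.9926,.1219],"lat",q@[-.1219,.9926])
E
```

```text
eef_pos: [589.1, -19.2, -4.8]
force: [-1.3, 0.9, 0.7]
F [-0.44  0.19  0.08] pos [589.2 -19.3  -4.7] t 40.05
eef_pos: [590.9, -19.0, -4.8]
force: [-1.9, -0.2, 1.0]
F [-1.18  0.34  1.09] pos [590.9 -19.   -4.8] t 41.5
al -16.545268844519644 lat 1.4031394809704572
```

```bash
for i in 1 2; do python3 -m jog '[[0,0,0.005,0,0.53],[0,0,0.01,0,0.53],[0,0,0.015,0,0.53],[0,0,0.015,0,0.53],[0,0,0.015,0,0.53],[0,0,0.015,0,0.53],[0,0,0.015,0,0.53],[0,0,0.015,0,0.53],[0,0,0.015,0,0.53],[0,0,0.015,0,0.53]]' |grep -E "force"
python3 - <<'E'
from h import *
ff(4);q=env.sense()["eef_pos"][:2]-[607.5,-18.4];print("al",q@[.9926,.1219],"lat",q@[-.1219,.9926])
E
done
```

```text
force: [-4.8, -1.0, 4.2]
F [-4.87 -0.88  3.81] pos [591.9 -18.9  -4.8] t 42.95
al -15.49553201616519 lat 1.4038879654416065
force: [-12.1, -2.7, 8.7]
F [-11.58  -1.86   9.7 ] pos [591.9 -18.9  -4.8] t 44.4
al -15.569170684454656 lat 1.4211278641624803
```

It stalled firmly at 12 N, where home was expected. I'll back off and verify.

```bash
python3 -m jog '[[0,0,-0.03,0,0.53],[0,0,-0.08,0,0.53],[0,0,-0.15,0,0.53],[0,0,-0.22,0,0.53],[0,0,-0.3,0,0.53],[0,0,-0.4,0,0.53],[-0.2,0,-0.6,0,0.53],[-0.4,0,-0.8,0,0.53],[-0.6,0,-1.0,0,0.53],[-0.8,0,-1.0,0,0.53]]' |grep -E "eef|force"
python3 - <<'E'
from h import *
ff(2)
o=np.array([607.5,-18.4]);ex=np.array([.9926,.1219]);ey=np.array([-.1219,.9926])
p,d,u,v,P=tip((290,185,350,245))
hsv=cv2.cvtColor(p,cv2.COLOR_RGB2HSV)
k=(np.abs(P[:,2]-30)<6)&(hsv[v,u,1]<70)
q=P[:,:2]-o;k&=(np.abs(q@ey)<26)&(q@ex>-20)&(q@ex<60)
print("side n",k.sum(),"al",np.round(np.percentile((q@ex)[k],[2,50,98]),1),"lat",np.round(np.percentile((q@ey)[k],[2,50,98]),1))
t,_=eyes.camera("top");hs=cv2.cvtColor(t,cv2.COLOR_RGB2HSV)
for c in blobs((hs[...,1]<75)&(hs[...,2]>100)):
    x,y,w,h=cv2.boundingRect(c);print((x,y,w,h)) if 150<y<215 and 200<x<345 else 0
vv,uu=np.mgrid[160:200,280:302];vv=vv.ravel();uu=uu.ravel()
q=ray("top",np.c_[uu,vv],30)-o;g=(hs[vv,uu,1]<75)&(hs[vv,uu,2]>100)&(q@ex<20)&(np.abs(q@ey)<24)
print("top al min",np.sort((q@ex)[g])[:6].round(1),"lat",np.round([(q@ey)[g].min(),(q@ey)[g].max()],1))
cv2.imwrite("pics/s11.png",cv2.resize(p[180:260,260:370,::-1],None,fx=7,fy=7,interpolation=cv2.INTER_CUBIC))
E
```

```text
eef_pos: [492.6, -30.5, 75.3]
force: [0.5, 0.1, 0.3]
F [ 1.42 -0.39  0.92] pos [495.7 -31.2  77.3] t 45.75
side n 131 al [-4.  17.4 47.9] lat [-19.1  -0.4  16.4]
(308, 213, 37, 93)
(277, 202, 45, 38)
(206, 198, 73, 77)
(208, 154, 132, 35)
top al min [-6.3 -6.  -5.7 -5.6 -5.4 -5.3] lat [-19.8  18.5]
```

The coupling's rear edge is 4 to 6 mm outside the mouth line (4 expected), its sides sit inside the gap, and the arm is clear. I'll hand it in.

```bash
python3 -c "
from station import workorder,env
print(workorder.sign_off(), env.sense()['clock'])"
```

```text
the job is handed in; nothing more can be done
the job is handed in; nothing more can be done
```

I ran the closed fingertip along the rail from the first to the third gap from the red post, then pushed the coupling into that third gap. I handed the job in at about 46 s; sign-off gave no verdict.

- **Rail:** contact was about 2 N, measured at both ends of the slide. The fingertip stopped about 140 mm from the red post.
- **Push:** I slid the smallest of the three blocks (52 x 36 mm) in stages without gripping it. It stopped firmly at about 12 N, right where home was expected.
- **Last checks:** by side-camera depth the rear edge is 4 mm outside the mouth, which is exactly home. The top view gave 5 to 6 mm, still within tolerance. Sideways the coupling lies between the two dividers, and the gripper is clear of everything.

**What disagreed or was not checked:**
- **Fingertip height:** the fingertips were about 35 mm higher than the reported pose and stated overhang implied. I found the rail and the working height by force and depth instead.
- **Upward force:** there was about 10 N upward at the end of the final push, which I did not explain.
- **Final picture:** the view was refused because I had used all 12 pictures, so the final position rests on numbers only.
- **Other objects:** I did not re-measure them; I saw no sign that any was touched.

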